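Unlock the hopper gate and hold it open at the mark

ROBOT

A 6-joint arm with a two-finger parallel gripper is mounted at the origin on the work surface; the furniture and walls round the work are solid. World frame = base frame: x ahead of the robot, y to its left, z up, the work surface at z = 0. Lengths are in m, angles in rad, forces in N, time in s.
With the tool pointing down it reaches from about 0.35 to 0.775 m from the base axis. Payload 5.5 kg.
Tool frame: the origin (TCP) lies between the finger pads; the fingertips stand 19 mm ahead of it and the grasp point (between the pads) is the TCP; z points along the fingers, y is the direction in which the jaws open and shut (so a half turn about z gives the same grasp; the last joint's range is limited). The gripper opens to 85 mm and grips with 20 to 120 N. Pads are 22 mm wide; open, the fingers measure 114 mm over their backs; the gripper's body (76 mm by 85 mm) begins 54 mm behind the grasp point. The pads swing forward as they close: fully open they stand 13 mm farther back than shut.
Start: joints at [1.017, 0.313, 0.046, 1.304, 0, 1.431], TCP at [0.231, 0.527, 0.25] pointing down, gripper open.
Joint ranges: [-2.76, 2.76], [-0.86, 1.69], [-1.03, 1.26], [-2.2, 2.34], [-1.47, 1.5], [-3.14, 3.14]. Speed limits (rad/s): [2.57, 2.57, 3.14, 3.14, 3.14, 3.14].

INTERFACE

Orientations are given as a unit quaternion [w, x, y, z].
In Python, from workcell import get_state, cams, workorder gives the robot as it stands.
- The arm moves only by the tool play_rows, never from a script. Its argument "series" is text: rows parted by semicolons, each of 7 numbers parted by spaces: the opening in per cent of the stroke, from 0 (shut) to 100 (fully open), then the shift along the tool's x, y, z in cm, then the turn, a rotation vector about the tool's x, y, z in degrees. A call has 1 to 12 rows; each row shifts and turns the commanded pose from where the row before left it, along the tool's axes as they then stand; what a row does not reach is not made up. A row lasts 1/8 s, in which the tool goes at most 62.5 mm and 10.7 degrees, less where a joint would pass 70% of its speed; a pose out of reach is approached as far as the arm can. A call with a gripper value outside its range is refused whole. The fingers move at their own pace and stop on an object; "newtons" is the grip in N (left out, the last holds). Time passes only in rows, so rows that do not move let the fingers close. It gives the time, the measured TCP pose, the force and the opening at its end, in the units of the state.
- get_state(): the state, without advancing time (a new reading comes with each control period).
- cams.read_camera(name): name is "scene" or "top"; returns the picture (480x640x3 uint8, red, green, blue); there is no depth.
- cams.get_calibration(name): a dict with "fx", "fy", "cx", "cy" (pixels), "distortion" ([k1, k2, p1, p2, k3] as OpenCV has them; the pictures are not rectified), "rvec" (rotation vector, rad) and "tvec" (3), from world to camera coordinates, as OpenCV has them. Camera axes: x right, y down, z forward; pixel columns grow to the right and rows downward; lengths in m; the calibration is good to about 2 mm. A picture is of the moment at which its call begins. get_calibration takes no time and is no camera call.
- workorder.hand_in(): hands the job in, once; it reports no verdict.
The state is a dict: "clock": time; "joint_pos": joint angles; "qvel": joint speeds; "tau": joint torques, N m; "tcp_pos": TCP position; "orientation": TCP orientation; "wrist_force": force on the tool from outside, world axes, zero at the start; "ft_torque": the same for the moment, N m; "finger_gap": finger opening in m.
Only numpy, scipy, OpenCV 4.12 (cv2) and the standard library are available. Lean on these libraries where they do the work, as an engineer would, in place of code of your own. Each camera call takes 0.05 s, during which the arm holds its last target.

TASK

Pull the clipped-on travel lock up off the rail of the empty dispensing hopper and put it in the open wooden tray. Then take the handle bar of the spring-return gate slide, pull it out towards the front until the slide's pointer is level with the fin of the rider on the scale, and finish while still holding it there, so that the gate stays open for cleaning. Leave the rider where it is set and do not disturb the jars and the weight.

Things in the scene. Friction and masses are not known exactly. Their poses are not given: they have to be found in the camera images.
- dispenser: Small steel hopper (rim 167 mm up) on a fixed grey base plate, 300 x 116 mm, that reaches 100 mm in front (-x) and 200 mm behind its origin. Origin: table top, under the parked handle bar. Own x points from the front to the hopper: pull along -x. Rail along x, 24 mm wide, top 46 mm up; end stop at x = -86 mm, 54 mm high; white housing from x = 72 mm back, 78 mm high.
- slide (a joint): Spring-return gate slide: 0 = shut (parked), grows in m as it is pulled along the dispenser's -x, stop at 0.060. The spring pulls back with about 5 N at 0 and 11 N at 0.050, so it returns when let go. It cannot move out while the travel lock is on the rail.
- handle (a point): Middle of the slide's handle bar: black, upright, 14 mm thick along the dispenser's x, 50 mm wide along y, from 56 to 101 mm above the table; this point is 80 mm up. With the lock off, the space in front of and behind the bar is free above 56 mm (housing front 65 mm behind its face when parked). Axes as the dispenser's.
- pointer (a point): Tip of the flat steel pointer, 6 mm wide, on the right side of the slide: 39 mm right (-y) of the rail's centre line, 30 mm above the table; moves with the slide, axes as the dispenser's.
- rider (a joint): Place of the dark steel rider on the scale bar (right of the rail, ticks every 10 mm), in m: the slide's joint value at which pointer and rider fin are level (0.028 to 0.050). Held by friction only; it is no stop.
- mark (a point): Point on the rider in the plane of its upright fin (4 mm thick), at the pointer's height and distance from the rail: slide is at the mark when pointer is level with it along the dispenser's x.
- lock_tab (a point): Middle of the grip tab of the travel lock: 14 mm thick (lock's y), 30 mm long (x), 44 mm high; this point is 20 mm below the tab's top, 22 mm above the flat crown it stands on and 60 mm above the lock's foot. On the rail it is 74 mm above the table and 47 mm in front of the dispenser's origin, axes as the dispenser's.
- lock: The travel lock: loose grey saddle, 60 x 42 mm, 80 mm high, about 0.1 kg, over the rail between slide and end stop. Origin: middle of its foot. Two sprung balls in the rail catch it: it comes off straight up, against up to 10 N over the first 10 mm, and is clear when 50 mm up. It stands upright on its two legs on a flat floor.
- tray: Open wooden tray, fixed, 130 mm (own x) x 150 mm (own y), 22 mm high, walls 5 mm, floor 5 mm thick; origin at the centre of its underside. It stands to the left or to the right of the dispenser.
- herb_jar: Bystander: blue and white china jar, 59 mm across, 76 mm high, loose; origin at its foot.
- spice_jar: Bystander: spice jar, 46 mm across, 106 mm high, loose; origin at its foot.
- weight: Bystander: brass weight, 36 mm across, 42 mm high, loose, to the left of the dispenser; origin at its foot.
Things that resemble listed ones, but are neither listed nor needed, are in the scene too. Leave any red look-alike of the lock alone.

How it is judged:
By the outcome, as a careful person would: the job done as asked, in the order asked, and still so for the second after the job is handed in, while the arm keeps its last pose, push and grip.
It also fails if it takes over 61 s, if anything falls off the work surface, if the arm or the gripper's body presses on something with over 40 N, if the wrist force passes 120 N, or if a joint passes its speed limit or range.

## Working session

There is one attempt and no reset: what is moved stays moved. The work goes in short steps, Python scripts to look and compute and a tool call to move; the robot and the scene stay as the last step left them, time stands still between calls to the robot, and variables do not carry over. Pictures are saved under pics/ and viewed, and the job is handed in when it is done.

Besides the shell and the picture viewer there is one more tool, called after ">>>" by a JSON object that holds its "name" and its "arguments", one argument or row to a line. play_rows: Moves the arm, as the interface text tells. Its arguments: {"type":"object","properties":{"series":{"type":"string"},"newtons":{"type":"number"}},"required":["series"]}

```bash
mkdir -p pics; ls
python3 - <<'E'
from workcell import get_state, cams
import cv2
print(get_state())
for n in ["scene","top"]:
    print(n,cams.get_calibration(n))
    cv2.imwrite(f"pics/{n}0.png",cams.read_camera(n)[:,:,::-1])
E
```

```text
pics
{'clock': 0.0, 'joint_pos': array([ 1.01741062e+00,  3.13995899e-01,  4.49558130e-02,  1.30357584e+00,
       -2.75786092e-05,  1.43118466e+00]), 'qvel': array([-0.00048987, -0.00182087,  0.00091878, -0.00315034,  0.00037725,
        0.00181473]), 'tau': array([-1.30357871e-04, -4.80621064e+01,  2.98537034e+01,  1.92866108e-02,
       -1.75225146e-04,  2.00111765e-05]), 'tcp_pos': array([0.23095702, 0.52605474, 0.24940191]), 'orientation': array([-2.96003301e-04,  2.05414206e-01,  9.78674704e-01, -8.60408282e-04]), 'wrist_force': array([ 0.09585736, -0.519596  , -0.2549495 ]), 'ft_torque': array([-0.0111518 ,  0.00435255,  0.03899574]), 'finger_gap': 0.08525127260412026}
scene {'fx': 505.6777475685127, 'fy': 505.6777475685127, 'cx': 312.85838754214296, 'cy': 241.36283808822782, 'distortion': array([0.02142014, 0.        , 0.        , 0.        , 0.        ]), 'rvec': array([ 1.09568591, -2.31575582,  1.04646256]), 'tvec': array([0.33570061, 0.31553571, 0.69540849])}
top {'fx': 568.9441129918748, 'fy': 568.9441129918748, 'cx': 315.6857185370752, 'cy': 232.6420943804608, 'distortion': array([-0.17257514,  0.        ,  0.        ,  0.        ,  0.        ]), 'rvec': array([ 2.22075927, -2.18173941,  0.05136933]), 'tvec': array([0.00652145, 0.51463524, 1.2486317 ])}
```

View pics/scene0.png

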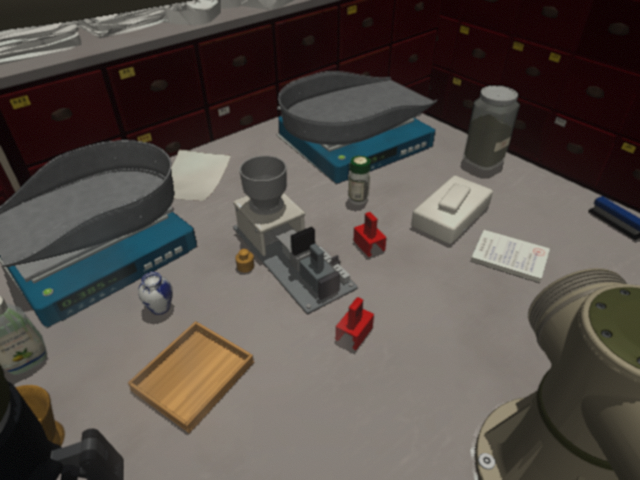

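View pics/top0.png

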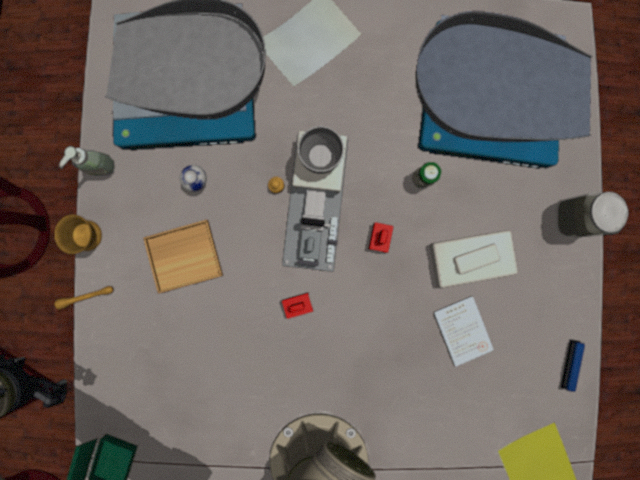

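The scene view shows the dispenser at about (290,250), with the grey lock in front of the black handle, and the tray at (190,375). There are two red look-alikes, at (370,235) and (355,325). In the top view the lock is at (308,245), the handle at (313,215) and the tray at (184,256). Next I'll enlarge the dispenser.

```bash
cat > h.py <<'E'
import cv2, numpy as np
from workcell import get_state, cams
def cal(n):
    c=cams.get_calibration(n); K=np.array([[c['fx'],0,c['cx']],[0,c['fy'],c['cy']],[0,0,1.]])
    return K,np.array(c['distortion']),np.array(c['rvec']),np.array(c['tvec'])
def ray(n,uv):
    K,d,r,t=cal(n); p=cv2.undistortPoints(np.array([[uv]],float),K,d)[0,0]
    R=cv2.Rodrigues(r)[0]; return -R.T@t, R.T@np.array([p[0],p[1],1.])
def onz(n,uv,z):
    o,v=ray(n,uv); return o+v*(z-o[2])/v[2]
def tri(a,b):
    o1,v1=ray('top',a);o2,v2=ray('scene',b)
    A=np.stack([v1,-v2],1); s=np.linalg.lstsq(A,o2-o1,rcond=None)[0]
    p,q=o1+s[0]*v1,o2+s[1]*v2; return (p+q)/2,np.linalg.norm(p-q)
def proj(n,P):
    K,d,r,t=cal(n); return cv2.projectPoints(np.atleast_2d(np.array(P,float)),r,t,K,d)[0][:,0]
def crop(n,img,x0,y0,x1,y1,s):
    cv2.imwrite(n,cv2.resize(img[y0:y1,x0:x1],None,fx=s,fy=s,interpolation=cv2.INTER_CUBIC))
E
python3 - <<'E'
from h import *
a=cv2.imread('pics/top0.png');b=cv2.imread('pics/scene0.png')
crop('pics/c1.png',a,270,180,350,280,6)
crop('pics/c2.png',b,225,205,365,315,5)
E
```

```text
(no output)
```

View pics/c1.png

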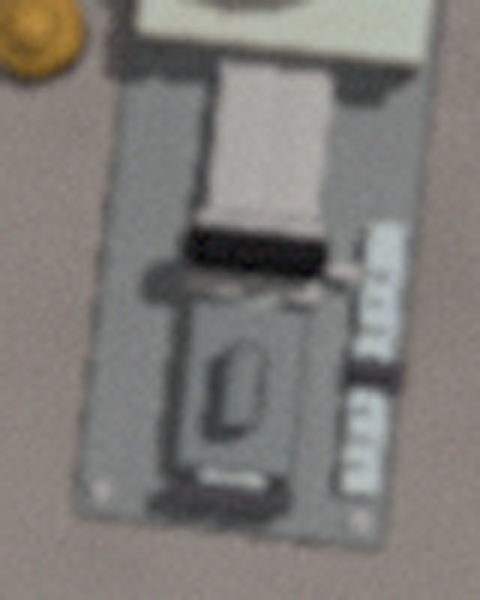

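View pics/c2.png

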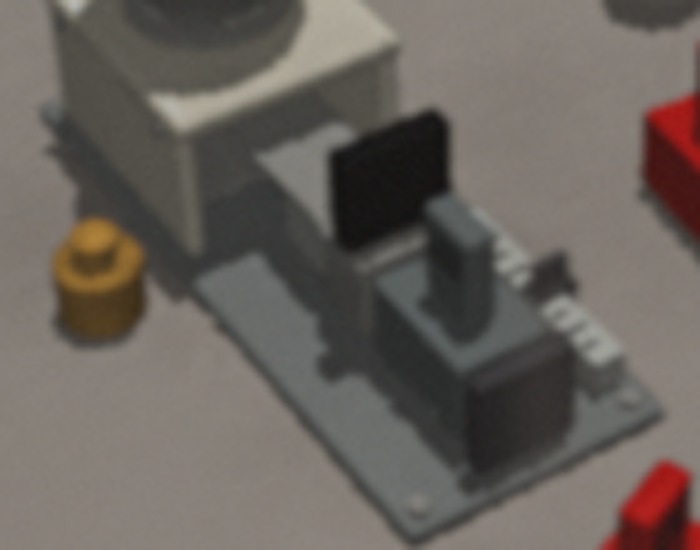

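Run:
```python
from h import *
np.set_printoptions(precision=4,suppress=True)
print('cam',ray('top',(320,240))[0],ray('scene',(320,240))[0])
T=lambda x,y:(270+x/6,180+y/6)
S=lambda x,y:(225+x/5,205+y/5)
for nm,p,z in [('plateFL',(77,517),.006),('plateFR',(380,547),.006),('handle BL',(190,228),.101),('handle BR',(328,240),.101),('handle FL',(185,262),.08),('handle FR',(322,275),.08),('tabc',(250,385),.094),('pointer tip',(354,272),.03),('rider L',(345,372),.03),('rider R',(400,376),.03)]:
    print(nm,onz('top',T(*p),z))
print('tab',tri(T(253,350),S(470,210)))
print('hndl top L corner',tri(T(190,228),S(332,152)))
print('hndl top R corner',tri(T(328,240),S(440,115)))
for nm,p in [('trayL',(146,238)),('trayT',(208,222)),('trayR',(222,277)),('trayB',(162,292))]: print(nm,onz('top',p,.022))
for nm,p,z in [('weight',(276,185),.03),('spice',(430,173),.1),('herb',(193,179),.04)]: print(nm,onz('top',p,z))
a=cv2.imread('pics/top0.png')
h=cv2.cvtColor(a,cv2.COLOR_BGR2HSV)
# hand off tray contour
m=cv2.inRange(h,(8,90,60),(25,255,255)); m[:,:140]=0;m[:200]=0
c=max(cv2.findContours(m,0,1)[0],key=cv2.contourArea)
print(cv2.minAreaRect(c)); 
for p in cv2.boxPoints(cv2.minAreaRect(c)): print(p,onz('top',p,.02))
g=a[180:280,270:350].max(2); m=(g<45).astype('uint8')
m[:35]=0;m[52:]=0;ys,xs=np.nonzero(m);print(xs.min()+270,xs.max()+270,ys.min()+180,ys.max()+180)
c=max(cv2.findContours(m,0,1)[0],key=cv2.contourArea); print(cv2.minAreaRect(c))
```

```text
cam [0.4601 0.0196 1.2696] [-0.0447  0.4525  0.6994]
plateFL [0.4389 0.0872 0.006 ]
plateFR [ 0.4298 -0.025   0.006 ]
handle BL [0.5402 0.0453 0.101 ]
handle BR [ 0.5369 -0.0021  0.101 ]
handle FL [0.5297 0.0473 0.08  ]
handle FR [ 0.526  -0.0006  0.08  ]
tabc [0.4869 0.0238 0.094 ]
pointer tip [ 0.5301 -0.0131  0.03  ]
rider L [ 0.4937 -0.0104  0.03  ]
rider R [ 0.4926 -0.0304  0.03  ]
tab (array([0.4965, 0.0198, 0.0855]), np.float64(0.008445640981009455))
hndl top L corner (array([0.54  , 0.0449, 0.0988]), np.float64(0.0011458731703710956))
hndl top R corner (array([ 0.5368, -0.003 ,  0.0931]), np.float64(0.0019661715964839174))
trayL [0.4953 0.3933 0.022 ]
trayT [0.5333 0.2539 0.022 ]
trayR [0.4127 0.2199 0.022 ]
trayB [0.3763 0.3538 0.022 ]
weight [0.6166 0.1046 0.03  ]
spice [ 0.6395 -0.2205  0.1   ]
herb [0.6261 0.2867 0.04  ]
((182.42694091796875, 256.06536865234375), (58.587467193603516, 67.27034759521484), 74.74488067626953)
[142.2693 236.6538] [0.4982 0.4025 0.02  ]
[207.1693 218.9538] [0.5401 0.2564 0.02  ]
[222.5846 275.4769] [0.416 0.219 0.02 ]
[157.6846 293.1769] [0.3733 0.3641 0.02  ]
301 323 218 225
((41.92308044433594, 42.11539077758789), (22.20221710205078, 5.705597877502441), 7.125016689300537)
```

Run:
```python
from h import *
np.set_printoptions(precision=4,suppress=True)
T=lambda x,y:(270+x/6,180+y/6)
for q in [((77,517),(122,100),.006),((380,547),(418,160),.006),((135,35),(425,65),.078)]:
    z=q[2];A,B=onz('top',T(*q[0]),z),onz('top',T(*q[1]),z);d=B-A
    print(A,B,np.degrees(np.arctan2(d[1],d[0])))
a=cv2.imread('pics/top0.png')
crop('pics/c3.png',a,318,212,345,268,10)
# hypothesised points
for yaw in (-4.6,-6):
  y=np.radians(yaw);R=np.array([[np.cos(y),-np.sin(y)],[np.sin(y),np.cos(y)]]);O=np.array([.533,.0225])
  b=a.copy();b=cv2.resize(a[180:280,270:350],None,fx=6,fy=6,interpolation=cv2.INTER_CUBIC)
  for P in [(-.1,.058,.006),(-.1,-.058,.006),(.2,.058,.006),(.2,-.058,.006),(.072,.058,.006),(.007,.025,.101),(.007,-.025,.101),(-.007,.025,.101),(-.007,-.025,.101),(-.032,.007,.094),(-.062,.007,.094),(-.062,-.007,.094),(-.032,-.007,.094),(0,-.039,.03)]:
    w=np.r_[O+R@np.array(P[:2]),P[2]]; u=(proj('top',w)[0]-[270,180])*6
    cv2.circle(b,(int(u[0]+3),int(u[1]+3)),3,(0,0,255),-1)
  cv2.imwrite(f'pics/y{yaw}.png',b)
i=cv2.hconcat([cv2.imread('pics/y-4.6.png')[:590],cv2.imread('pics/y-6.png')[:590] if 0 else cv2.resize(cv2.imread('pics/c3.png')[:560],(270,590))]);cv2.imwrite('pics/yy.png',i)
```

```text
[0.4389 0.0872 0.006 ] [0.594  0.0736 0.006 ] -5.019252037393448
[ 0.4298 -0.025   0.006 ] [ 0.5736 -0.0368  0.006 ] -4.679453125826939
[0.6094 0.0664 0.078 ] [ 0.6006 -0.0355  0.078 ] -94.90344852674329
```

View pics/yy.png

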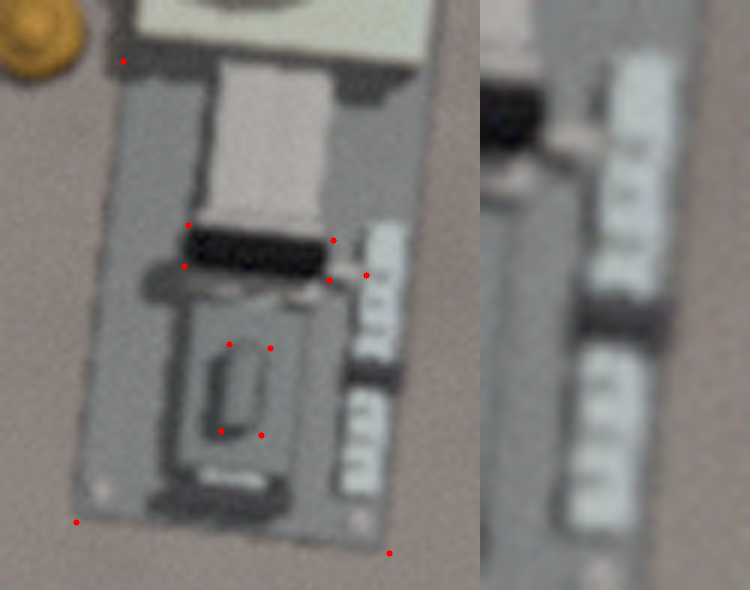

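>>> {"name": "play_rows", "arguments": {
  "series": "60 0 0 0 0 0 -9.5; 60 0 0 0 0 0 -9.4; 60 -2.97 -4.77 0 0 0 0; 60 -2.97 -4.77 0 0 0 0; 60 -2.97 -4.77 0 0 0 0; 60 -2.97 -4.77 0 0 0 0; 60 -2.97 -4.77 0 0 0 0; 60 -2.97 -4.77 0 0 0 0; 60 -2.97 -4.77 0 0 0 0; 60 -2.97 -4.77 0 0 0 0; 60 -2.97 -4.77 0 0 0 0; 60 -2.97 -4.77 0 0 0 0",
  "newtons": 60
}}

```text
clock: 1.6
tcp_pos: [0.4876, 0.0245, 0.2501]
orientation: [-0.0, 0.042, 0.999, 0.0]
wrist_force: [0.3, 0.4, -0.2]
finger_gap: 0.0515
```

>>> {"name": "play_rows", "arguments": {
  "series": "60 0 0 2 0 0 0; 60 0 0 2 0 0 0; 60 0 0 2 0 0 0; 60 0 0 0 0 0 0; 60 0 0 0 0 0 0"
}}

```text
clock: 2.22
tcp_pos: [0.4873, 0.0263, 0.1908]
orientation: [0.0, 0.042, 0.999, 0.0]
wrist_force: [0.4, -0.3, 0.3]
finger_gap: 0.051
```

```bash
cat > st.py <<'E'
from h import *
from scipy.spatial.transform import Rotation as Ro
np.set_printoptions(precision=4,suppress=True)
s=get_state();q=s['orientation'];R=Ro.from_quat([q[1],q[2],q[3],q[0]]).as_matrix()
print(s['clock'],s['tcp_pos'],'y-axis deg',np.degrees(np.arctan2(R[1,1],R[0,1])),'z',R[:,2],'F',s['wrist_force'],'gap',s['finger_gap'],'q',s['joint_pos'])
E
python3 - <<'E'
from st import *
a=cams.read_camera('scene')[:,:,::-1]; cv2.imwrite('pics/s1.png',a); crop('pics/s1c.png',a,205,160,385,320,4)
E
```

```text
2.225 [0.4873 0.0263 0.1908] y-axis deg 85.19369484485206 z [ 0.0002  0.0001 -1.    ] F [ 0.3783 -0.2703  0.3279] gap 0.0510351713941099 q [-0.1108  0.1736 -0.285   1.112   0.0001 -0.0269]
```

View pics/s1c.png

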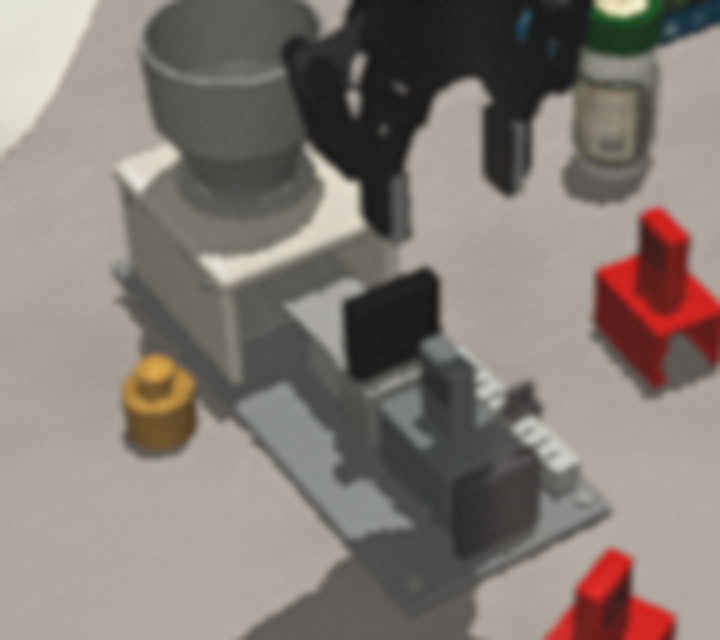

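The grey saddle on the rail, with its tab at crop (447,380) → (317,255), is the lock. The two red ones stand off the rail. I'll descend and grip.

>>> {"name": "play_rows", "arguments": {
  "series": "60 0 0 2.5 0 0 0; 60 0 0 2.5 0 0 0; 60 0 0 2.5 0 0 0; 60 0 0 2 0 0 0; 60 0 0 1.2 0 0 0; 60 0 0 0.7 0 0 0; 60 0 0 0 0 0 0; 60 0 0 0 0 0 0"
}}

```text
clock: 3.28
tcp_pos: [0.4878, 0.0262, 0.077]
orientation: [0.001, 0.042, 0.999, -0.0]
wrist_force: [0.8, -0.4, -0.3]
finger_gap: 0.0511
```

>>> {"name": "play_rows", "arguments": {
  "series": "0 0 0 0 0 0 0; 0 0 0 0 0 0 0; 0 0 0 0 0 0 0; 0 0 0 0 0 0 0; 0 0 0 0 0 0 0; 0 0 0 0 0 0 0",
  "newtons": 60
}}

```text
clock: 4.03
tcp_pos: [0.4875, 0.0263, 0.0766]
orientation: [0.0, 0.042, 0.999, 0.0]
wrist_force: [-0.5, 0.1, 5.9]
finger_gap: 0.0135
```

Run:
```python
from st import *
a=cams.read_camera('scene')[:,:,::-1]; crop('pics/s2c.png',a,205,160,385,320,4)
```

```text
4.025 [0.4875 0.0263 0.0766] y-axis deg 85.19417629742637 z [ 0.0007  0.     -1.    ] F [-0.4602  0.1242  5.872 ] gap 0.013466962539351797 q [-0.1108  0.2746 -0.462   0.8334  0.0001 -0.0269]
```

View pics/s2c.png

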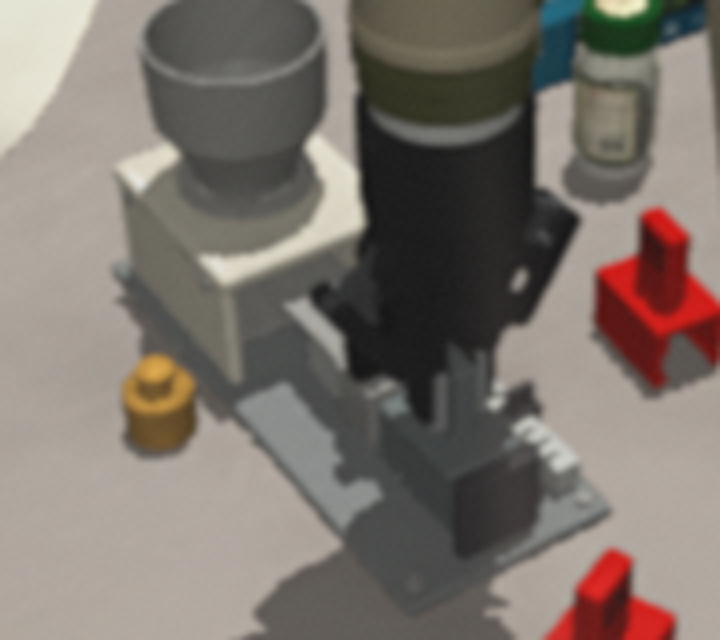

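The gap is 13.5 mm on a tab specified at 14 mm, so the grip is good. I'll lift slowly to start, then raise it.

>>> {"name": "play_rows", "arguments": {
  "series": "0 0 0 -0.4 0 0 0; 0 0 0 -0.4 0 0 0; 0 0 0 -0.4 0 0 0; 0 0 0 -0.6 0 0 0; 0 0 0 -1 0 0 0; 0 0 0 -1.5 0 0 0; 0 0 0 -1.5 0 0 0; 0 0 0 -2 0 0 0; 0 0 0 -2 0 0 0; 0 0 0 0 0 0 0"
}}

```text
clock: 5.32
tcp_pos: [0.4887, 0.0261, 0.1766]
orientation: [0.002, 0.042, 0.999, -0.0]
wrist_force: [0.1, -0.1, -1.0]
finger_gap: 0.0133
```

Run:
```python
from st import *
a=cams.read_camera('scene')[:,:,::-1]; crop('pics/s3c.png',a,205,160,385,320,4)
a=cams.read_camera('top')[:,:,::-1]; cv2.imwrite('pics/t3.png',a)
R2=R[:2,:2]
d=np.array([.4545,.3055])-s['tcp_pos'][:2]; print('to tray, tool xy',R2.T@d)
```

```text
5.325 [0.4887 0.0261 0.1766] y-axis deg 85.19059820079512 z [ 0.0045 -0.0005 -1.    ] F [ 0.1498 -0.1306 -1.05  ] gap 0.013265119681902101 q [-0.1109  0.1821 -0.3111  1.0732  0.     -0.0269]
to tray, tool xy [0.0575 0.2755]
```

View pics/s3c.png

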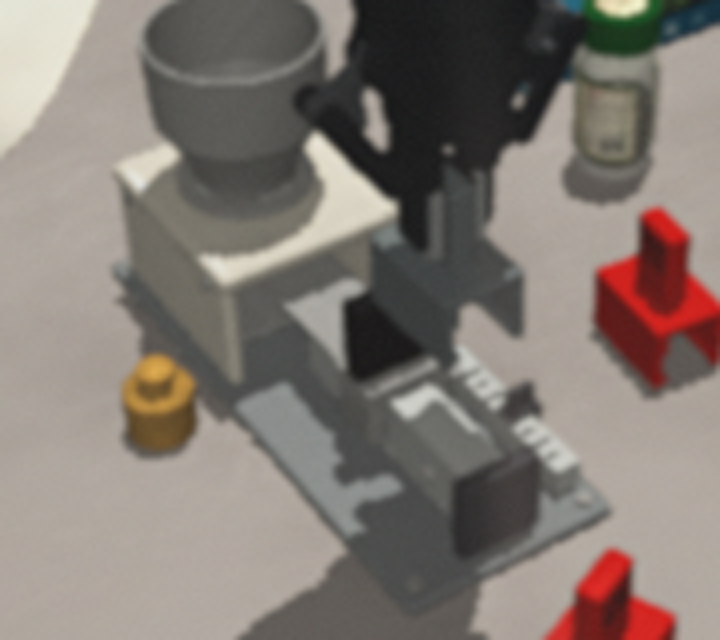

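The lock hangs upright in the grip at crop (455,250), and the rail is clear. Next is the tray.

>>> {"name": "play_rows", "arguments": {
  "series": "0 0.7 3.4 0 0 0 0; 0 0.7 3.4 0 0 0 0; 0 0.7 3.4 0 0 0 0; 0 0.7 3.4 0 0 0 0; 0 0.7 3.4 0 0 0 0; 0 0.7 3.4 0 0 0 0; 0 0.7 3.4 0 0 0 0; 0 0.8 3.7 0 0 0 0; 0 0 0 0 0 0 0; 0 0 0 0 0 0 0"
}}

```text
clock: 6.68
tcp_pos: [0.4528, 0.3047, 0.1733]
orientation: [-0.001, 0.042, 0.999, -0.001]
wrist_force: [0.6, -1.1, -1.6]
finger_gap: 0.0131
```

>>> {"name": "play_rows", "arguments": {
  "series": "0 0 0 2 0 0 0; 0 0 0 2 0 0 0; 0 0 0 2 0 0 0; 0 0 0 1.5 0 0 0; 0 0 0 1 0 0 0; 0 0 0 0.8 0 0 0; 0 0 0 0.6 0 0 0; 0 0 0 0.4 0 0 0; 0 0 0 0 0 0 0; 0 0 0 0 0 0 0"
}}

```text
clock: 7.92
tcp_pos: [0.4537, 0.3053, 0.0716]
orientation: [0.0, 0.042, 0.999, 0.0]
wrist_force: [0.3, -0.2, -1.5]
finger_gap: 0.0133
```

Run:
```python
from st import *
a=cams.read_camera('scene')[:,:,::-1]; crop('pics/s4c.png',a,100,270,300,440,4)
```

```text
7.925 [0.4537 0.3053 0.0716] y-axis deg 85.19864861492441 z [ 0.0006  0.0003 -1.    ] F [ 0.2567 -0.2271 -1.4744] gap 0.013303627474448092 q [ 0.4454  0.379  -0.3219  0.8693  0.      0.5292]
```

View pics/s4c.png

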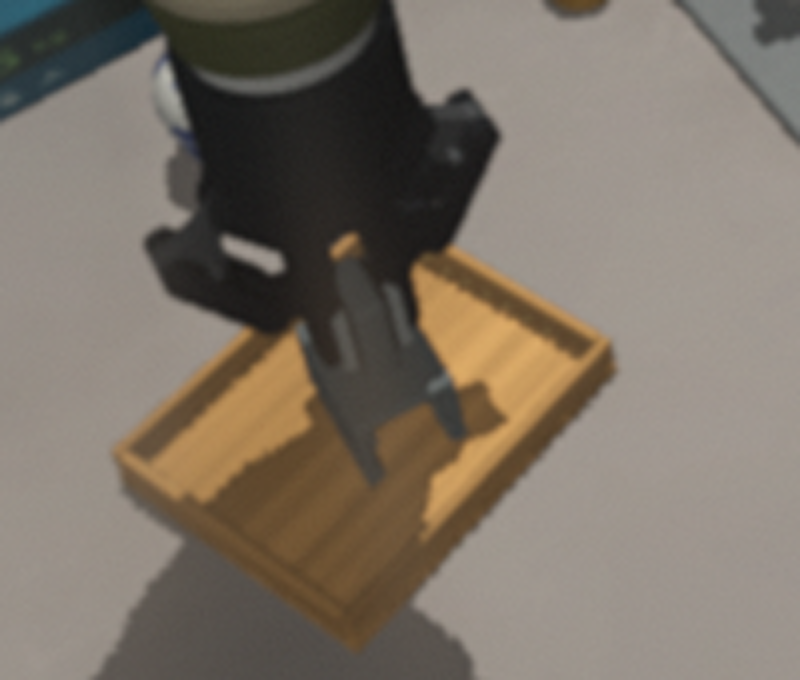

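>>> {"name": "play_rows", "arguments": {
  "series": "0 0 0 0.2 0 0 0; 0 0 0 0.2 0 0 0; 0 0 0 0.1 0 0 0; 0 0 0 0 0 0 0"
}}

```text
clock: 8.48
tcp_pos: [0.4536, 0.3053, 0.0677]
orientation: [0.001, 0.042, 0.999, 0.0]
wrist_force: [-3.0, -0.1, 9.8]
finger_gap: 0.0133
```

The lock is on the tray floor with about 10 N of contact, so I'll release and raise.

>>> {"name": "play_rows", "arguments": {
  "series": "20 0 0 0 0 0 0; 40 0 0 0 0 0 0; 50 0 0 0 0 0 0; 50 0 0 0 0 0 0; 50 0 0 -1 0 0 0; 50 0 0 -2 0 0 0; 50 0 0 -3 0 0 0; 50 0 0 -4 0 0 0; 50 0 0 -4 0 0 0; 50 0 0 0 0 0 0"
}}

```text
clock: 9.72
tcp_pos: [0.4555, 0.3061, 0.2107]
orientation: [0.003, 0.042, 0.999, 0.002]
wrist_force: [-0.4, -0.9, -0.2]
finger_gap: 0.0429
```

Run:
```python
from st import *
a=cams.read_camera('scene')[:,:,::-1]; crop('pics/s5c.png',a,100,190,400,420,2.6)
a=cams.read_camera('top')[:,:,::-1]; cv2.imwrite('pics/t5.png',a); crop('pics/t5c.png',a,270,180,350,280,6)
```

```text
9.725 [0.4555 0.3061 0.2107] y-axis deg 85.1986519667544 z [ 0.007   0.0034 -1.    ] F [-0.3846 -0.8703 -0.1549] gap 0.04286487363148699 q [ 0.4454  0.271  -0.1093  1.1827  0.      0.5292]
```

View pics/s5c.png

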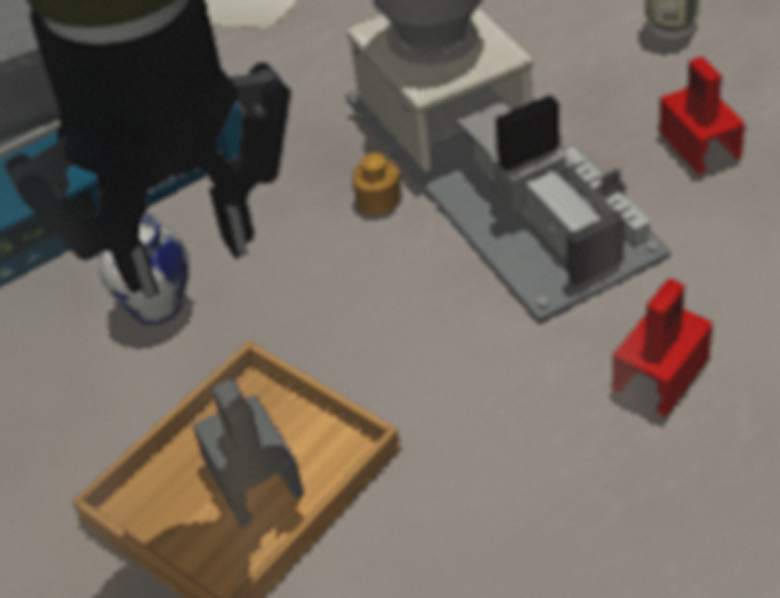

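View pics/t5c.png

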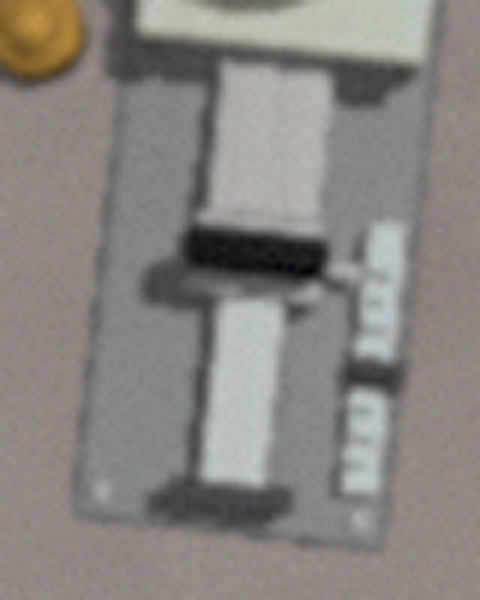

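The lock stands upright in the tray, at scene crop (245,450), and the rail is bare. Now I'll measure the pointer against the rider fin.

Run:
```python
from h import *
a=cams.read_camera('scene')[:,:,::-1]; b=cams.read_camera('scene')[:,:,::-1]
m=((a.astype(float)+b)/2).astype('uint8'); cv2.imwrite('pics/s6.png',m)
crop('pics/s6c.png',m,305,235,365,290,13)
t=sum(cams.read_camera('top')[:,:,::-1].astype(float) for _ in range(4))/4; t=t.astype('uint8')
cv2.imwrite('pics/t6.png',t); crop('pics/t6c.png',t,318,215,345,268,11)
```

```text
(no output)
```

View pics/s6c.png

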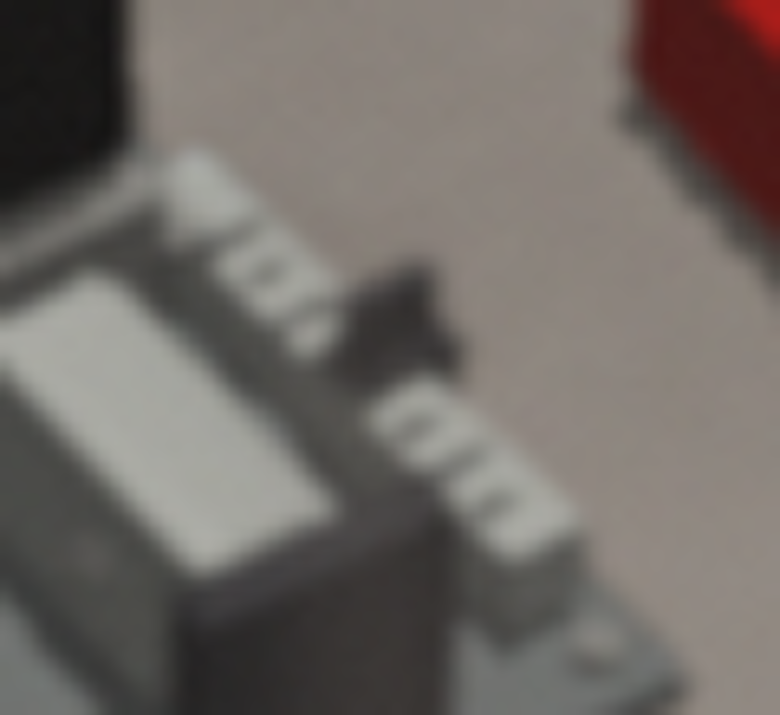

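View pics/t6c.png

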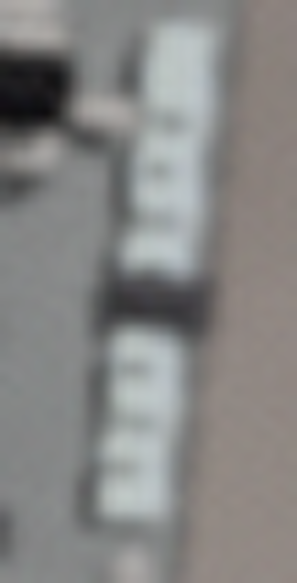

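Run:
```python
from h import *
np.set_printoptions(precision=4,suppress=True)
t=cv2.imread('pics/t6.png');g=cv2.cvtColor(t,cv2.COLOR_BGR2GRAY).astype(int)
print('cols 322..340'); 
for r in range(218,250): print(r,g[r,322:340])
y=np.radians(-4.8);ex=np.array([np.cos(y),np.sin(y)]);ey=np.array([-ex[1],ex[0]])
for n,p in [('ptr',(328.0,225.2)),('riderL',(329,242.0)),('rider mid',(332,242.35))]:
    w=onz('top',p,.03); print(n,w,w[:2]@ex,w[:2]@ey-np.array([.534,.0235])@ey)
```

```text
cols 322..340
218 [163 152 136 134 134 136 135 128 121 144 176 189 190 190 182 160 134 118]
219 [117 119 119 129 137 139 133 120 116 148 181 192 194 195 184 156 128 116]
220 [ 59  71  96 123 137 139 128 107 114 158 186 193 194 194 180 150 122 116]
221 [ 28  39  76 119 135 136 125  97 112 164 190 195 192 194 182 147 120 115]
222 [ 21  29  72 116 136 136 120  95 111 167 188 193 193 193 182 152 120 117]
223 [ 29  37  83 127 145 142 132 114 123 165 191 193 193 196 184 153 124 120]
224 [ 24  50 101 146 163 165 161 149 142 163 181 185 188 192 182 155 127 123]
225 [ 24  56 104 142 158 164 166 161 149 154 162 161 172 183 177 149 126 124]
226 [ 73  73  83 108 120 133 145 148 150 159 163 155 164 177 172 144 123 121]
227 [128 113  91  79  84 100 120 127 147 174 181 177 182 183 164 137 118 122]
228 [157 137 115 100  93  98 107 114 150 181 191 191 194 184 156 128 118 123]
229 [155 140 129 127 122 116 101 111 155 175 178 185 190 182 149 123 117 124]
230 [135 133 135 135 134 126  98 113 152 164 158 173 186 180 149 122 114 122]
231 [120 130 135 138 138 129  97 112 158 175 174 181 190 182 151 121 117
[... 930 characters left out ...]
04 127 136]
244 [136 134 137 129  99  81  92 107 109 102  94  84  70  69  82 109 127 135]
245 [135 135 137 129 108 100 133 162 165 156 145 128 101  87  96 118 131 137]
246 [136 136 136 134 120 120 158 185 188 186 179 165 134 108 114 125 135 139]
247 [134 135 136 133 120 120 156 177 179 185 190 182 149 122 121 130 136 140]
248 [134 134 138 128 108 107 147 155 157 171 187 182 152 122 121 130 136 138]
249 [135 135 135 125  98 106 152 172 174 180 190 182 149 121 121 132 138 139]
ptr [ 0.5304 -0.0109  0.03  ] 0.5294057940494632 -0.03456768816031736
riderL [ 0.4937 -0.0137  0.03  ] 0.4931371549722245 -0.04041632409448791
rider mid [ 0.4931 -0.0202  0.03  ] 0.49303982633688853 -0.047001065040593336
```

>>> {"name": "play_rows", "arguments": {
  "series": "50 0 0 0 0 0 10; 50 0 0 0 0 0 10; 50 0 0 0 0 0 10; 50 0 0 0 0 0 10; 50 0 0 0 0 0 10; 50 0 0 0 0 0 10; 50 0 0 0 0 0 10; 50 0 0 0 0 0 10; 50 0 0 0 0 0 10; 50 0 0 0 0 0 0"
}}

```text
clock: 11.38
tcp_pos: [0.4532, 0.305, 0.2058]
orientation: [-0.0, 0.736, 0.677, -0.0]
wrist_force: [0.6, -0.6, 0.2]
finger_gap: 0.0425
```

>>> {"name": "play_rows", "arguments": {
  "series": "50 -3.5 0.8 0 0 0 0; 50 -3.5 0.8 0 0 0 0; 50 -3.5 0.8 0 0 0 0; 50 -3.5 0.8 0 0 0 0; 50 -3.5 1.7 0 0 0 0; 50 -3.5 1.7 0 0 0 0; 50 -3.5 1.7 0 0 0 0; 50 -3.1 1.7 0 0 0 0; 50 0 0 0 0 0 0; 50 0 0 0 0 0 0"
}}

```text
clock: 12.62
tcp_pos: [0.5295, 0.0219, 0.2059]
orientation: [-0.001, 0.736, 0.677, -0.0]
wrist_force: [-0.3, -0.0, -0.4]
finger_gap: 0.0424
```

Run:
```python
from st import *
t=cv2.imread('pics/t6.png');g=t.max(2)
for c in (305,308,311,314,317,320): print(c,g[212:230,c])
y=np.radians(-4.8);ex=np.array([np.cos(y),np.sin(y)]);ey=np.array([-ex[1],ex[0]])
p=s['tcp_pos'][:2]; print('tcp ex,ey',p@ex,p@ey)
for z in (.101,.056):print('back edge',[ (onz('top',q,z)[:2]@ex) for q in [(305,217.9),(314,218.9),(320,219.6)]],'L/R',[onz('top',q,z)[:2]@ey for q in [(300.8,221),(324,224)]])
a=cams.read_camera('scene')[:,:,::-1]; crop('pics/s7c.png',a,205,130,385,290,4)
```

```text
12.625 [0.5295 0.0219 0.2059] y-axis deg -4.727270273580114 z [-0.0011  0.0005 -1.    ] F [-0.3106 -0.0082 -0.4453] gap 0.042385468677569024 q [-0.1104  0.2447 -0.1562  1.171   0.0004  1.5429]
305 [151 154 156 164 156 112  56  31  25  28  22  20  39  72  90 102 110  92]
308 [174 176 167 156 155 131  80  38  31  32  24  20  27  60  84 114 133 140]
311 [177 178 172 163 164 153 103  45  28  31  25  20  18  47  78  92  95 125]
314 [176 173 172 166 166 159 116  59  31  30  26  22  24  39  71  87 105 135]
317 [175 176 174 170 157 159 135  82  40  32  34  28  23  30  57  85 103 115]
320 [181 181 180 173 165 171 161 114  53  31  29  29  24  20  51  93 128 148]
tcp ex,ey 0.5257899406601823 0.06614328409478637
back edge [np.float64(0.5354188099189346), np.float64(0.5352453309698807), np.float64(0.5350626414680987)] L/R [np.float64(0.09149521299909197), np.float64(0.04337419950010797)]
back edge [np.float64(0.5384453323437454), np.float64(0.5382651732122506), np.float64(0.5380754488557584)] L/R [np.float64(0.09278389799118611), np.float64(0.04280988070610541)]
```

View pics/s7c.png

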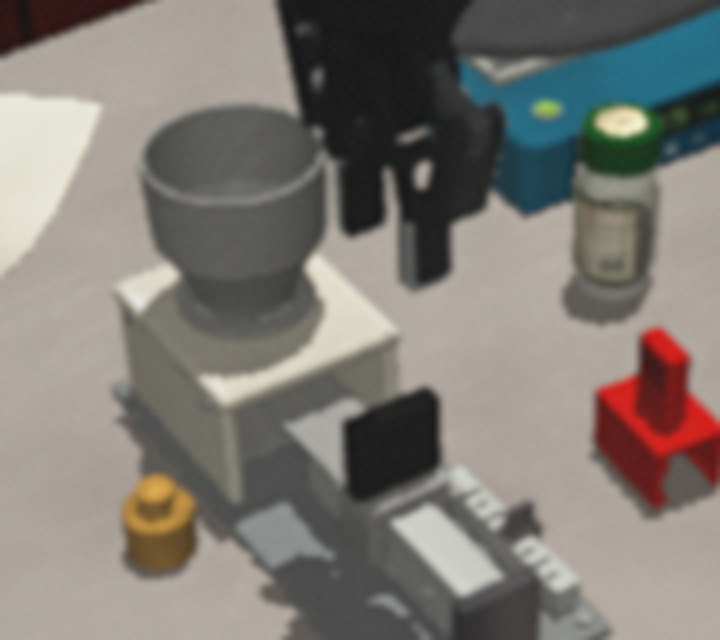

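The TCP is above the bar, 2.5 mm short along the dispenser's x. I'll correct that and descend.

>>> {"name": "play_rows", "arguments": {
  "series": "50 0.1 0.25 2 0 0 0; 50 0 0 2.5 0 0 0; 50 0 0 2.5 0 0 0; 50 0 0 2 0 0 0; 50 0 0 1.5 0 0 0; 50 0 0 1.2 0 0 0; 50 0 0 0.8 0 0 0; 50 0 0 0 0 0 0; 50 0 0 0 0 0 0"
}}

```text
clock: 13.8
tcp_pos: [0.533, 0.0224, 0.0818]
orientation: [0.0, 0.736, 0.677, 0.0]
wrist_force: [-0.5, -0.2, -0.3]
finger_gap: 0.0426
```

>>> {"name": "play_rows", "arguments": {
  "series": "0 0 0 0 0 0 0; 0 0 0 0 0 0 0; 0 0 0 0 0 0 0; 0 0 0 0 0 0 0; 0 0 0 0 0 0 0; 0 0 0 0 0 0 0",
  "newtons": 60
}}

```text
clock: 14.55
tcp_pos: [0.5342, 0.0223, 0.082]
orientation: [0.001, 0.736, 0.677, 0.001]
wrist_force: [5.7, -0.1, 0.4]
finger_gap: 0.0135
```

```bash
cat >> st.py <<'E'
y_=np.radians(-4.8);ex=np.array([np.cos(y_),np.sin(y_)]);ey=np.array([-ex[1],ex[0]])
print('ex,ey',s['tcp_pos'][:2]@ex,s['tcp_pos'][:2]@ey,'F ex ey z',s['wrist_force'][:2]@ex,s['wrist_force'][:2]@ey,s['wrist_force'][2])
E
python3 - <<'E'
from st import *
a=cams.read_camera('scene')[:,:,::-1]; crop('pics/s8c.png',a,205,130,385,290,4)
a=cams.read_camera('top')[:,:,::-1]; crop('pics/t8c.png',a,270,180,350,280,6)
E
```

```text
14.55 [0.5342 0.0223 0.082 ] y-axis deg -4.849373493140716 z [ 0.0032 -0.0001 -1.    ] F [ 5.6917 -0.0686  0.426 ] gap 0.013546656208207107 q [-0.1087  0.3458 -0.3429  0.8789  0.0002  1.5468]
ex,ey 0.5304299539738322 0.06689705583145397 F ex ey z 5.677443976795193 0.4079447285179567 0.42599642222199197
```

View pics/s8c.png

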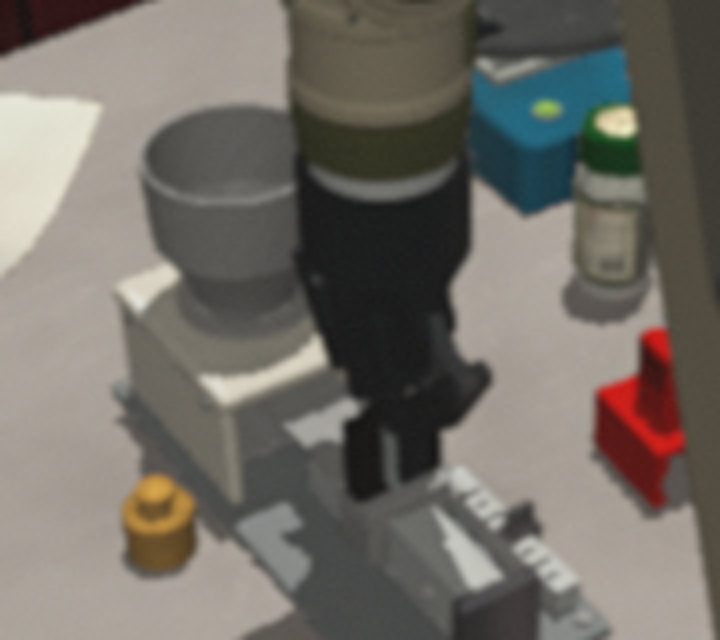

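View pics/t8c.png

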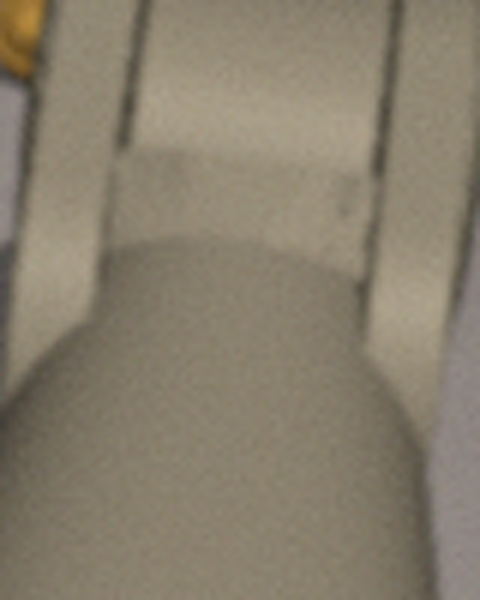

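Gap 13.5 mm, so the bar is gripped, with about 5.7 N of spring force. The arm hides the top view. I'll push gently back to find the true shut stop as the zero reference.

>>> {"name": "play_rows", "arguments": {
  "series": "0 0 0.1 0 0 0 0; 0 0 0 0 0 0 0; 0 0 0 0 0 0 0; 0 0 0 0 0 0 0"
}}

```text
clock: 15.15
tcp_pos: [0.5343, 0.0223, 0.082]
orientation: [0.001, 0.736, 0.677, 0.001]
wrist_force: [3.5, 0.0, 6.1]
finger_gap: 0.0135
```

>>> {"name": "play_rows", "arguments": {
  "series": "0 0 0.1 0 0 0 0; 0 0 0 0 0 0 0; 0 0 0 0 0 0 0; 0 0 0 0 0 0 0"
}}

```text
clock: 15.65
tcp_pos: [0.5344, 0.0223, 0.082]
orientation: [0.0, 0.736, 0.677, 0.0]
wrist_force: [1.6, 0.5, 7.0]
finger_gap: 0.0136
```

```bash
python3 st.py
```

```text
15.65 [0.5344 0.0223 0.082 ] y-axis deg -4.818538606787007 z [ 0.0002 -0.0001 -1.    ] F [1.646  0.527  6.9724] gap 0.013588681282719114 q [-0.1084  0.3483 -0.3392  0.8831 -0.0001  1.5465]
ex,ey 0.5306367068281388 0.06690993190912972 F ex ey z 1.5961649796858304 0.6629367591676476 6.972427559112962
```

TCP holds at ex = 0.5306 while the spring load drops, so that is the shut stop. The target is about 36 mm further out, at ex ≈ 0.4943. I'll pull slowly.

>>> {"name": "play_rows", "arguments": {
  "series": "0 0 -0.3 0 0 0 0; 0 0 -0.4 0 0 0 0; 0 0 -0.4 0 0 0 0; 0 0 -0.4 0 0 0 0; 0 0 -0.4 0 0 0 0; 0 0 -0.4 0 0 0 0; 0 0 -0.4 0 0 0 0; 0 0 -0.4 0 0 0 0; 0 0 -0.3 0 0 0 0; 0 0 -0.2 0 0 0 0; 0 0 0 0 0 0 0; 0 0 0 0 0 0 0",
  "newtons": 80
}}

```text
clock: 17.15
tcp_pos: [0.5011, 0.0254, 0.082]
orientation: [0.001, 0.736, 0.677, 0.002]
wrist_force: [8.0, 1.6, 1.0]
finger_gap: 0.0134
```

Run:
```python
from st import *
a=(sum(cams.read_camera('scene')[:,:,::-1].astype(float) for _ in range(4))/4).astype('uint8'); cv2.imwrite('pics/s9.png',a);crop('pics/s9c.png',a,295,225,365,285,11)
crop('pics/s9d.png',a,205,130,385,290,4)
a=cams.read_camera('top')[:,:,::-1]; crop('pics/t9c.png',a,270,180,350,280,6)
```

```text
17.15 [0.5011 0.0254 0.082 ] y-axis deg -4.808543590128312 z [ 0.0048  0.0005 -1.    ] F [7.9967 1.5926 1.0346] gap 0.01336945715000124 q [-0.11    0.2887 -0.4264  0.851   0.001   1.5447]
ex,ey 0.49716830756865377 0.0672621569997118 F ex ey z 7.835382809204107 2.2561353231175074 1.0346392089046446
```

View pics/s9c.png

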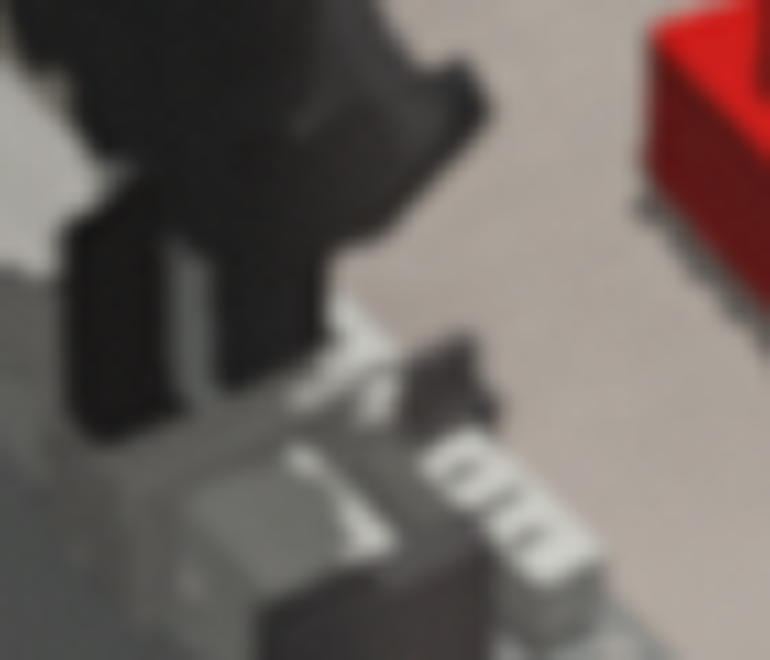

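View pics/s9d.png

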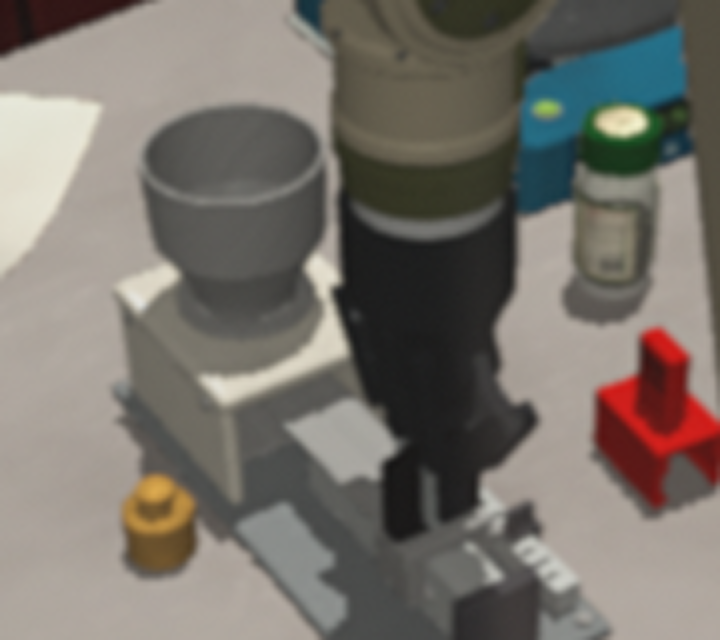

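View pics/t9c.png

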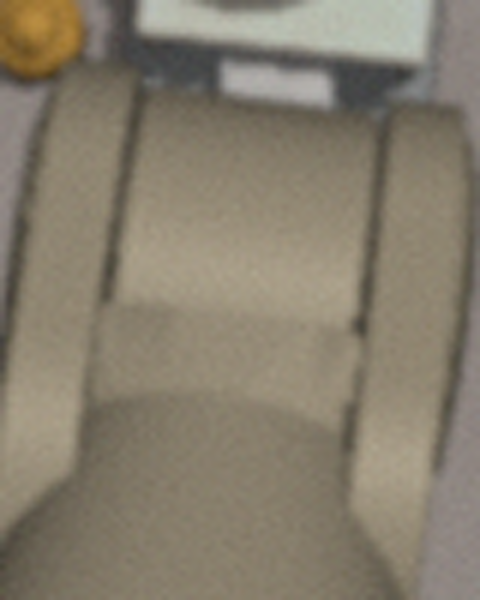

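Opened by 33.3 mm so far. As an independent check, I'll compare the fin and the pointer in the scene view.

Run:
```python
from h import *
np.set_printoptions(precision=2,suppress=True)
y=np.radians(-4.8);ex=np.array([np.cos(y),np.sin(y)]);ey=np.array([-ex[1],ex[0]])
def W(X,Y,z): return np.r_[X*ex+Y*ey,z]   # X absolute ex, Y absolute ey
yc=.0672
P={}
for nm,X in [('ptr park',.5296),('ptr now',.5296-.0333),('mark',.4938)]:
    for Y in (-.030,-.039): print(nm,Y,'scene',proj('scene',W(X,yc+Y,.03))[0],'s9c',(proj('scene',W(X,yc+Y,.03))[0]-[295,225])*11+5, 'top',proj('top',W(X,yc+Y,.03))[0])
# fin top edge ends in scene: rays to plane ey=const
for uv in [((405,385)),((465,335))]:
    p=(295+(uv[0]-5)/11,225+(uv[1]-5)/11)
    o,v=ray('scene',p)
    for Y in (-.039,-.045,-.055):
        s=(yc+Y-o[:2]@ey)/(v[:2]@ey); q=o+s*v; print(p,Y,'X',q[:2]@ex,'z',q[2])
s=cv2.imread('pics/s9.png'); cv2.imwrite('pics/s9e.png',cv2.resize(s[246:272,318:352],None,fx=22,fy=22,interpolation=cv2.INTER_CUBIC))
```

```text
ptr park -0.03 scene [316.62 253.36] s9c [242.77 316.94] top [326.34 224.94]
ptr park -0.039 scene [320.37 251.59] s9c [284.11 297.51] top [330.44 225.36]
ptr now -0.03 scene [326.39 262.87] s9c [350.33 421.54] top [324.8  240.12]
ptr now -0.039 scene [330.2  261.03] s9c [392.15 401.29] top [328.91 240.53]
mark -0.03 scene [327.14 263.6 ] s9c [358.59 429.58] top [324.69 241.26]
mark -0.039 scene [330.95 261.75] s9c [400.45 409.26] top [328.8  241.67]
(331.3636363636364, 259.54545454545456) -0.039 X 0.4925156751396471 z 0.03679320260346408
(331.3636363636364, 259.54545454545456) -0.045 X 0.5007489778006301 z 0.027303639331911045
(331.3636363636364, 259.54545454545456) -0.055 X 0.5144711489022683 z 0.011487700545989465
(336.8181818181818, 255.0) -0.039 X 0.4753829686683155 z 0.061430992287487274
(336.8181818181818, 255.0) -0.045 X 0.48337089773079744 z 0.052294289967821705
(336.8181818181818, 255.0) -0.055 X 0.4966841128349338 z 0.037066452768379055
```

View pics/s9e.png

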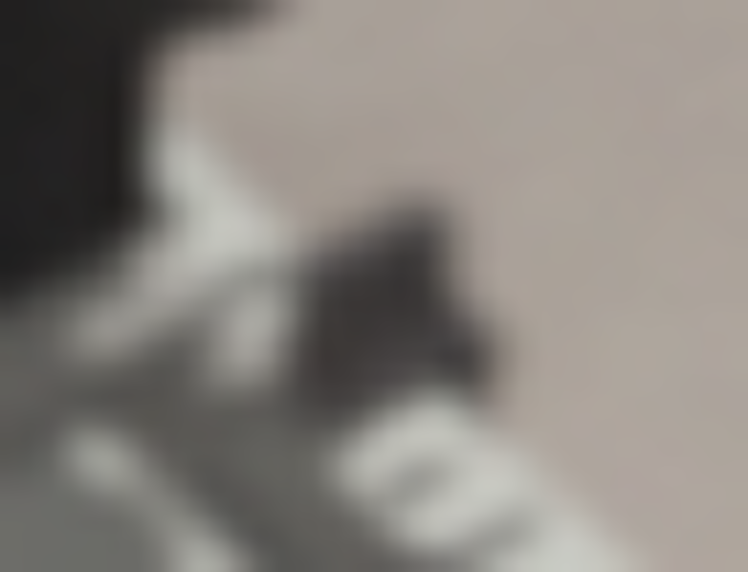

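Run:
```python
from h import *
o=[]
for f in ('s6','s9'):
    s=cv2.imread(f'pics/{f}.png'); c=cv2.resize(s[244:274,312:342],None,fx=13,fy=13,interpolation=cv2.INTER_CUBIC).astype(float)
    o.append(np.clip((c-30)*1.5,0,255).astype('uint8'))
cv2.imwrite('pics/cmp.png',cv2.hconcat(o))
```

```text
(no output)
```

View pics/cmp.png

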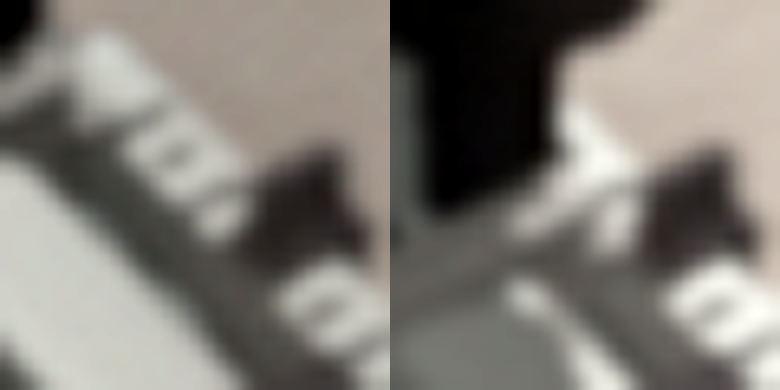

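The pointer sits right by the fin's inner edge, where it is hard to resolve. I'll go to the computed target and compare the frames.

>>> {"name": "play_rows", "arguments": {
  "series": "0 0 -0.15 0 0 0 0; 0 0 -0.15 0 0 0 0; 0 0 0 0 0 0 0; 0 0 0 0 0 0 0; 0 0 0 0 0 0 0; 0 0 0 0 0 0 0"
}}

```text
clock: 18.15
tcp_pos: [0.4982, 0.0257, 0.082]
orientation: [0.001, 0.736, 0.677, 0.002]
wrist_force: [8.7, 2.2, 1.0]
finger_gap: 0.0127
```

Run:
```python
from st import *
a=(sum(cams.read_camera('scene')[:,:,::-1].astype(float) for _ in range(6))/6).astype('uint8'); cv2.imwrite('pics/s10.png',a)
b=cv2.imread('pics/s9.png')
f=lambda i:cv2.resize(i[248:272,314:338],None,fx=16,fy=16,interpolation=cv2.INTER_NEAREST)
d=np.clip(128+3*(a.astype(int)-b),0,255).astype('uint8')
e=lambda i:np.clip((f(i).astype(float)-30)*1.5,0,255).astype('uint8')
cv2.imwrite('pics/cmp2.png',cv2.hconcat([e(a),f(d)]))
```

```text
18.15 [0.4982 0.0257 0.082 ] y-axis deg -4.807537526507142 z [ 0.005   0.0006 -1.    ] F [8.7491 2.1623 1.0253] gap 0.012745016634298187 q [-0.1102  0.2837 -0.4335  0.8487  0.0011  1.5445]
ex,ey 0.4943206704157187 0.06729467118128883 F ex ey z 8.53748465786527 2.886805929392978 1.0253456860518164
```

View pics/cmp2.png

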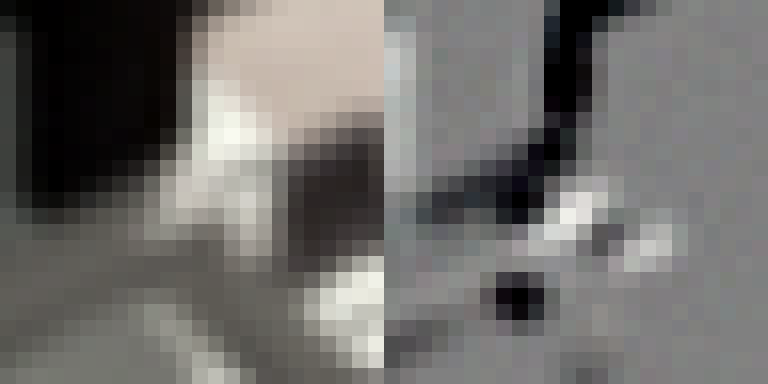

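The moving-edge diff shows the pointer tip now at the fin's inner edge, around scene (331,262). My prediction for the mark was (331.0,261.8). The rider itself shows no change. The tick scale reads 36.1 mm (the pointer parks on tick 0, tick pitch is 4.49 px), ray casting reads 35.8 mm, and the slide is at about 36.2 mm. I'll trim it slightly and check that it holds steady.

>>> {"name": "play_rows", "arguments": {
  "series": "0 0 0.03 0 0 0 0; 0 0 0 0 0 0 0; 0 0 0 0 0 0 0; 0 0 0 0 0 0 0; 0 0 0 0 0 0 0; 0 0 0 0 0 0 0; 0 0 0 0 0 0 0; 0 0 0 0 0 0 0"
}}

```text
clock: 19.45
tcp_pos: [0.4985, 0.0257, 0.082]
orientation: [0.001, 0.736, 0.677, 0.002]
wrist_force: [10.0, 1.4, 1.0]
finger_gap: 0.0131
```

Run:
```python
from st import *
a=cams.read_camera('scene')[:,:,::-1]; cv2.imwrite('pics/s11.png',a)
```

```text
19.45 [0.4985 0.0257 0.082 ] y-axis deg -4.807905210882311 z [ 0.005   0.0006 -1.    ] F [10.0145  1.3765  0.984 ] gap 0.013051471445126667 q [-0.1102  0.2842 -0.4328  0.8489  0.0011  1.5445]
ex,ey 0.4946313791085084 0.06727650323142931 F ex ey z 9.86415221049465 2.209677009908098 0.9839778793085281
```

View pics/s11.png

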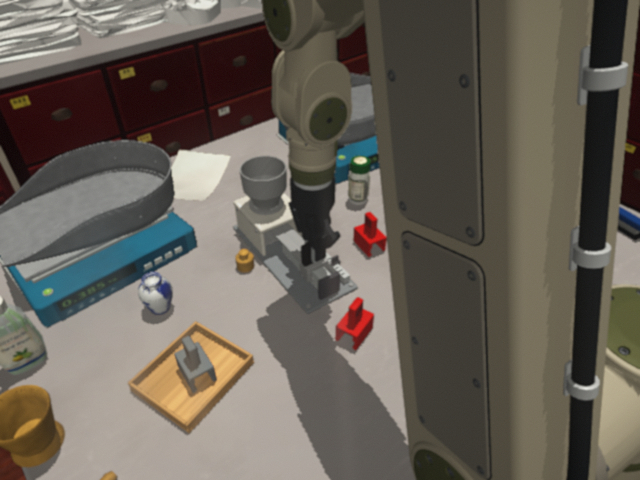

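The lock stands in the tray at (195,365). The jars, the weight and the red look-alikes are unmoved. The slide is held at about 35.9 mm and steady.

Run:
```python
from workcell import workorder
print(workorder.hand_in())
```

```text
the job is handed in; nothing more can be done
None
```

I pulled the grey travel lock straight up off the rail and stood it upright in the wooden tray. Then I gripped the handle bar, found the shut stop by pushing gently against it, pulled the slide out, and handed in the job at about 19.5 s while still holding it there.

**Slide position:** by the arm's own position reading, the slide is held about 35.9 mm out. The rider read 36.1 mm from the scale ticks and 35.8 mm by ray casting, both in the top view. The load on the hand was about 10 N, which fits the spring at that opening.

**Other things:** in the last scene picture the lock is in the tray, and the jars, the weight and the red look-alikes look unmoved. The frame comparison over the last 3 mm of the pull showed no change in the rider.

**Limits of the checks:**
- The arm hid the pointer from the top camera at the end, and the scene view showed the tip at the fin only coarsely. The match therefore rests mainly on the measured travel, to about 0.5–1 mm.
- The handle's position from the top camera differed by about 2 mm from where the stop was felt, so I used only relative travel.

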